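# Run the ring gauge round a hand-bent wire to the sprung stop

## Robot

A 7-joint arm with a two-finger parallel gripper is mounted at the origin on a cart in front of the work surface, level with it; the furniture and walls round the work are solid. World frame = base frame: x ahead of the robot, y to its left, z up, the work surface at z = 0. Lengths are in m, angles in rad, forces in N, time in s.
With the tool pointing down it reaches from about 0.35 to 0.9 m from the base axis. Payload 8.1 kg.
Tool frame: the origin (TCP) lies on the centre line of the jaws, within the pads' length; the fingertips stand 17 mm ahead of it and the grasp point (between the pads) lies 2 mm behind it; z points along the fingers, y is the direction in which the jaws open and shut (so a half turn about z gives the same grasp; the last joint's range is limited). The gripper opens to 92 mm and grips with 3 to 60 N. Pads are 19 mm wide; open, the fingers measure 130 mm over their backs; the gripper's body (75 mm by 190 mm) begins 47 mm behind the grasp point.
Start: joints at [1.158, 0.434, 0.025, 1.573, -0.012, 1.134, -0.075], TCP at [0.191, -0.595, 0.244] pointing down, gripper open.
Joint ranges: [-2.62, 2.62], [-0.44, 2.09], [-1.27, 1.32], [0.08, 2.57], [-1.32, 4.46], [0.12, 2], [-2.74, 2.74]. Speed limits (rad/s): [2.22, 2.22, 3.01, 3.01, 3.14, 3.14, 3.14].

## Interface

Orientations are given as a rotation vector (axis times angle).
In Python, from cell import arm, imaging, job gives the robot as it stands.
- The arm moves only by the tool jog_arm, never from a script. Its argument "moves" is a list of rows, each an object with "fingers": the closure, from -1 (fully open) to 1 (shut); "xyz": the shift along the tool's x, y, z in cm, a list of three; "angular": the turn, a rotation vector about the tool's x, y, z in rad, a list of three. In form: [{"fingers": fingers, "xyz": [dx, dy, dz], "angular": [ax, ay, az]}, ...]. A call has 1 to 12 rows; each row is the pose to reach, as a shift and turn from the pose commanded when the call began, along the tool's axes at that moment; what a row does not reach only later rows make up. A row lasts 1/8 s, in which the tool goes at most 62.5 mm and 10.7 degrees, less where a joint would pass 70% of its speed; a pose out of reach is approached as far as the arm can. A call with a gripper value outside its range is refused whole. The fingers move at their own pace and stop on an object; "grip_force" is the grip in N (left out, the last holds). Time passes only in rows, so rows that repeat a pose let the fingers close. It gives the time, the measured TCP pose, the force and the opening at its end, in the units of the state.
- arm.observe(): the state, without advancing time (a new reading comes with each control period).
- imaging.get_image(name): name is "scene" or "top"; returns the picture (384x512x3 uint8, red, green, blue); there is no depth.
- imaging.camera_params(name): a dict with "fx", "fy", "cx", "cy" (pixels), "rvec" (rotation vector, rad) and "tvec" (3), from world to camera coordinates, as OpenCV has them. Camera axes: x right, y down, z forward; pixel columns grow to the right and rows downward; lengths in m; the calibration is good to about 2 mm. A picture is of the moment at which its call begins. camera_params takes no time and is no camera call.
- job.sign_off(): hands the job in, once; it reports no verdict.
The state is a dict: "clock": time; "joints": joint angles; "dq": joint speeds; "joint_efforts": joint torques, N m; "position": TCP position; "ee_rot": TCP orientation; "force": force on the tool from outside, world axes, zero at the start; "ft_torque": the same for the moment, N m; "width": opening from 0.0 (shut) to 1.0 (fully open).
Only numpy, scipy, OpenCV 4.12 (cv2) and the standard library are available. Lean on these libraries where they do the work, as an engineer would, in place of code of your own. Each camera call takes 0.05 s, during which the arm holds its last target. There are 200 camera calls.

## Task

Check the hand-bent copper wire: take the brass ring gauge that hangs on it by its blue tab and slide it along the wire, round both bends, until it pushes the red sprung sleeve at the far end in by well over half of its 14 mm travel; hold it there for a moment, then let go so that the gauge is left hanging on the wire at the sleeve, with the sleeve sprung out again. The wire is soft, so feel your way and never lean on it with the gauge by more than 18 newtons; leave the tin, the steel block and the bur block where they stand.

Things in the scene. Friction and masses are not known exactly. Their poses are not given: they have to be found in the camera images.
- wire_stand: Fixed stand: level round copper wire, 8 mm thick, centre line 85 mm above the bench, between two dark steel posts with round feet (52 mm), which rise at most 8 mm above the wire's centre line. Origin: on the bench under the wire at the start post; x along the wire's first straight run, away from that post; z up. Every bend and length of this hand-bent wire differs each time and is measured nowhere.
- wire_start (a point): Wire's centre line at the start post, axes as the stand. From here: straight along x for 65 to 115 mm; bend left (to +y) by 47 to 67 degrees; straight for 45 to 85 mm; bend back right by 47 to 67 degrees; straight for 40 to 80 mm to the sleeve's face. Each bend is an arc of 20 mm centre-line radius over 57 degrees (20 mm of wire, extra to the straights) ending in a slight kink that makes up its angle.
- gauge: Loose brass ring gauge, 56 to 104 g, captive on the wire's first run. Origin: ring centre; x: ring axis, along the wire away from the start post; z: up. Bore 13 mm, outside 23 mm, 8 mm thick along x: 2.5 mm play round the wire when centred; in a bend it must turn with the wire. A brass bob reaching 44 mm below the origin keeps it upright. Hanging free, its origin is 2.5 mm below the wire's centre line.
- brass_ring: The ring and bob of the gauge, fixed to its tab: same origin and axes as the gauge. The part that rubs on the wire and meets the sleeve; its contact force is what must stay under 18 N.
- gauge_tab (a point): Point to grip on the gauge's blue tab, 38 mm above the gauge's origin, axes as the gauge. The tab is 8 mm thick along x, 18 mm wide along y, and stands from 11 to 51 mm above the gauge's origin. Close on it along x, from above, with the fingertips staying above the brass ring (whose top is 11.5 mm above the gauge's origin).
- end_post: The round post that holds the far end of the wire (foot 52 mm across). Origin: on the bench, under the wire. Its yaw is arbitrary and says nothing of the wire's direction. A red sleeve (18 mm diameter, 22 mm long) sits round the wire in front of it; the sleeve's free face, on the wire's centre line, is 46 mm from the post's axis when sprung out.
- stop_sleeve (a joint): How far the red sleeve is pushed in along the wire towards the end post, in m: 0 sprung out, 0.014 fully in (solid stop). Spring of 0.4 N per mm (5.6 N fully in), damped, so it comes out without a jerk.
- gold_tin: Low round gold-coloured tin, 67 mm across, 20 mm high, origin under its centre; a bystander.
- steel_block: Dark steel block, 38 x 44 x 22 mm, origin under its centre; a bystander.
- bur_block: Grey block with burs standing in it, 30 x 62 x 54 mm, origin under its centre; a bystander.
Not all that is in view belongs to the job. Of the things shaped like the gauge, the brass one is meant. Leave any green look-alike of the end_post alone.

How it is judged:
By the outcome, as a careful person would: the job done as asked, in the order asked, and still so for the second after the job is handed in, with the robot touching nothing.
It also fails if it takes over 72 s, if anything falls off the work surface, if the arm or the gripper's body presses on something with over 40 N, if the wrist force passes 120 N, or if a joint passes its speed limit or range.

## Working session

There is one attempt and no reset: what is moved stays moved. The work goes in short steps, Python scripts to look and compute and a tool call to move; the robot and the scene stay as the last step left them, time stands still between calls to the robot, and variables do not carry over. Pictures are saved under pics/ and viewed, about 8 in all and at most 12, crops included, and the job is handed in when it is done.

Besides the shell and the picture viewer there is one more tool, called after "Request:" as name(argument=value, ...) on one line, values as JSON. jog_arm: Moves the arm, as the interface text tells. Its arguments: {"type":"object","properties":{"moves":{"type":"array"},"grip_force":{"type":"number"}},"required":["moves"]}

```bash
mkdir -p pics; ls; python3 - <<'E'
from cell import arm, imaging, job
import cv2,numpy as np
ims=[imaging.get_image(n) for n in("scene","top")]
for n,i in zip(("scene","top"),ims):
    cv2.imwrite(f"pics/{n}0.png",i[:,:,::-1]); p=imaging.camera_params(n); print(n,p)
    R=cv2.Rodrigues(np.array(p['rvec']))[0]; print(-R.T@np.array(p['tvec']))
cv2.imwrite("pics/both.png",cv2.resize(ims[1],(800,600),interpolation=cv2.INTER_CUBIC)[:,:,::-1])
print(arm.observe())
E
```

```text
pics
scene {'fx': 455.6629298716824, 'fy': 455.6629298716824, 'cx': 256.3173198014751, 'cy': 195.42157399621536, 'rvec': array([ 0.97769106, -2.45506964,  1.05784175]), 'tvec': array([0.32446933, 0.36594195, 0.86198887])}
[-0.02345287  0.4951306   0.85820413]
top {'fx': 454.6507152138544, 'fy': 454.6507152138544, 'cx': 259.536246499394, 'cy': 187.72085913075043, 'rvec': array([ 2.19124171, -2.17867745,  0.10508834]), 'tvec': array([-0.09382845,  0.51903358,  1.10108598])}
[ 0.42607981 -0.07669219  1.14156221]
{'clock': 0.1, 'joints': array([ 1.15836878,  0.43517834,  0.02494944,  1.57397972, -0.01159099,
        1.13401041, -0.07508204]), 'dq': array([-0.00025143, -0.00226854,  0.00252325, -0.00341416, -0.00014201,
       -0.00205495, -0.00096668]), 'joint_efforts': array([ 2.82263034e-03, -6.69127536e+01,  9.88035835e-01, -3.15146255e+01,
       -6.04024390e-02,  3.73370619e-02,  4.72341441e-06]), 'position': array([ 0.19039148, -0.59484641,  0.24301782]), 'ee_rot': array([-3.10260595e+00, -4.84478039e-01,  5.44839571e-04]), 'force': array([ 0.27166112, -0.35692249,  0.24507075]), 'ft_torque': array([ 0.04274603,  0.02040516, -0.02893177]), 'width': 1.003589889752733}
```

View pics/both.png

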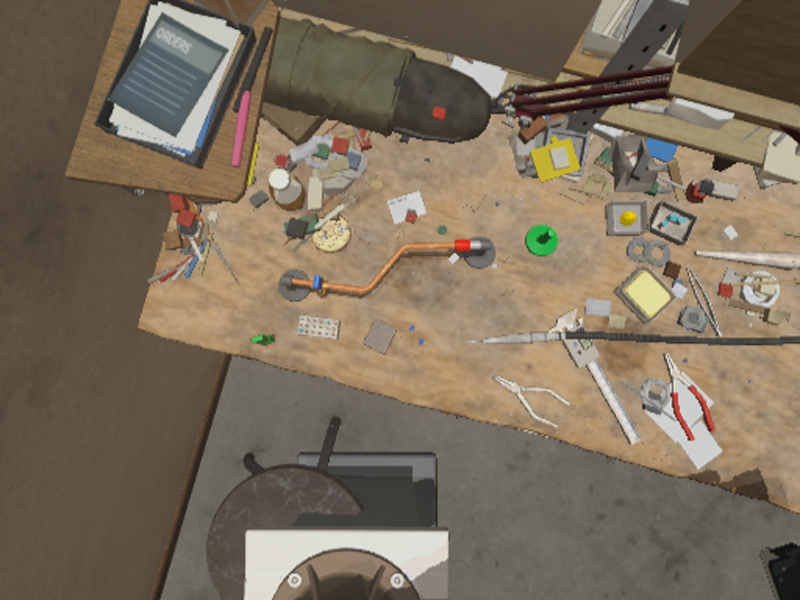

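View pics/scene0.png

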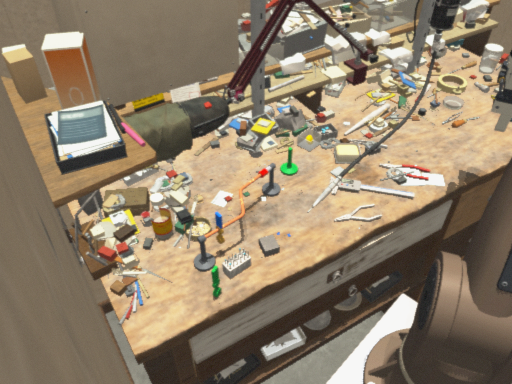

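Top view (800x600): start post at (295,285), blue tab of the brass gauge at (317,283), bends near (365,290) and (405,248), sleeve at (462,245), end post at (480,252). Look-alikes are the green gauge at (263,340) and the green post at (541,240); neither is on the wire. Next I'll measure, and make a crop to confirm.

```bash
cat > h.py <<'E'
import cv2,numpy as np
from cell import imaging
def cam(n):
    p=imaging.camera_params(n); R=cv2.Rodrigues(np.array(p['rvec']))[0]; t=np.array(p['tvec']).ravel()
    K=np.array([[p['fx'],0,p['cx']],[0,p['fy'],p['cy']],[0,0,1]]); return K,R,t
def ray(n,uv,z):
    K,R,t=cam(n); uv=np.atleast_2d(uv).astype(float)
    d=np.c_[uv,np.ones(len(uv))]@np.linalg.inv(K).T@R; c=-R.T@t
    return c+d*((z-c[2])/d[:,2])[:,None]
def proj(n,P):
    K,R,t=cam(n); q=(np.atleast_2d(P)@R.T+t)@K.T; return q[:,:2]/q[:,2:]
E
python3 - <<'E'
from h import *
S={n:cv2.imread(f"pics/{n}0.png") for n in("scene","top")}
def mask(n,lo,hi,box):
    h=cv2.cvtColor(S[n],cv2.COLOR_BGR2HSV); m=cv2.inRange(h,lo,hi); o=np.zeros_like(m); x0,y0,x1,y1=box; o[y0:y1,x0:x1]=m[y0:y1,x0:x1]; return o
cm=mask("top",(4,130,120),(18,255,255),(188,148,305,195))
rd=mask("top",(0,190,120),(3,255,255),(280,145,310,170))
bl=mask("top",(100,130,80),(125,255,255),(190,165,220,195))
bs=mask("scene",(100,130,80),(125,255,255),(200,200,235,245))
rs=mask("scene",(0,190,120),(3,255,255),(240,155,290,190))
for n,m,z in(("top",rd,.085),("top",bl,.12),("scene",bs,.11),("scene",rs,.085)):
    v,u=np.nonzero(m); print(n,len(u),u.min(),u.max(),v.min(),v.max(),u.mean(),v.mean(),ray(n,[u.mean(),v.mean()],z)[0].round(4))
v,u=np.nonzero(cm)
P=[]
for c in range(190,306,4):
    k=v[u==c]
    if len(k): print(c,len(k),k.mean().round(1),ray("top",[c,k.mean()],.085)[0][:2].round(4))
a=cv2.resize(S["top"][145:205,180:320],None,fx=5,fy=5,interpolation=cv2.INTER_CUBIC)
b=cv2.resize(S["scene"][155:275,180:320],(700,300*2),interpolation=cv2.INTER_CUBIC)[:300*2]
b=cv2.resize(b,(350,300)); o=np.zeros((600,700,3),np.uint8); o[:300]=a;o[300:,:350]=b
o[300:,350:]=cv2.resize(cv2.cvtColor(cm[145:205,180:320],cv2.COLOR_GRAY2BGR),(350,300)); cv2.imwrite("pics/crop1.png",o)
E
```

```text
top 49 292 300 154 159 296.1224489795918 156.51020408163265 [ 0.5884 -0.1756  0.085 ]
top 23 201 204 177 184 202.08695652173913 180.08695652173913 [0.5279 0.04   0.12  ]
scene 61 215 220 212 227 218.11475409836066 218.86885245901638 [0.5319 0.0362 0.11  ]
scene 32 259 267 169 175 263.1875 171.84375 [ 0.5891 -0.1763  0.085 ]
190 3 180.0 [0.5314 0.0721]
194 3 180.0 [0.5314 0.0628]
198 3 181.0 [0.5291 0.0535]
206 5 183.4 [0.5236 0.0348]
210 4 182.5 [0.5258 0.0255]
214 3 183.0 [0.5247 0.0162]
218 4 183.5 [0.5236 0.0068]
222 3 184.0 [ 0.5225 -0.0025]
226 3 185.0 [ 0.5202 -0.0118]
230 3 185.0 [ 0.5203 -0.0212]
234 4 184.5 [ 0.5215 -0.0305]
238 5 182.0 [ 0.5274 -0.0397]
242 5 177.0 [ 0.5392 -0.049 ]
246 5 172.0 [ 0.551  -0.0582]
250 5 167.0 [ 0.5628 -0.0675]
254 6 162.5 [ 0.5735 -0.0768]
258 4 158.5 [ 0.583  -0.0861]
262 3 157.0 [ 0.5867 -0.0955]
266 3 157.0 [ 0.5867 -0.1048]
270 3 157.0 [ 0.5868 -0.1142]
274 3 157.0 [ 0.5869 -0.1236]
278 2 157.5 [ 0.5858 -0.133 ]
282 3 157.0 [ 0.587  -0.1424]
286 4 156.5 [ 0.5883 -0.1518]
290 4 156.5 [ 0.5883 -0.1612]
294 2 156.5 [ 0.5884 -0.1706]
298 1 153.0 [ 0.5968 -0.18  ]
```

View pics/crop1.png

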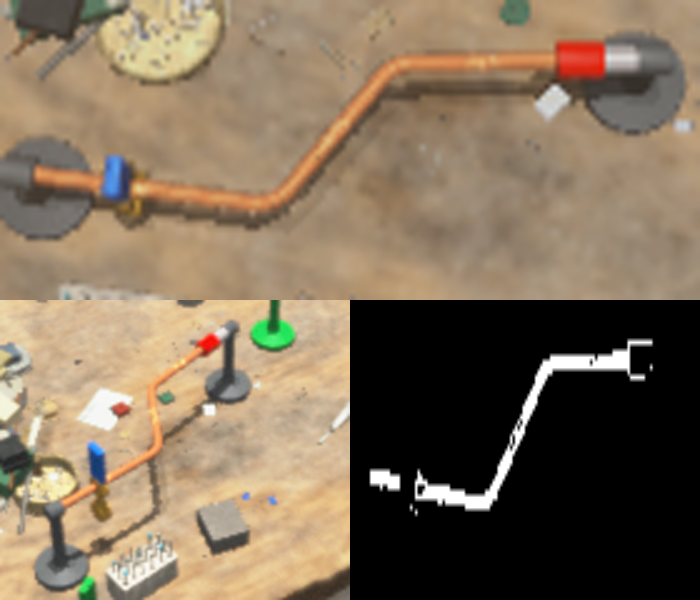

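The crop confirms it: the brass ring and bob with the blue tab hang on the copper wire, while the green gauge and green post stand apart. Now I'll fit the wire's lines and plan the approach.

```bash
cat >> h.py <<'E'
def rows(cmd,wps):
    """cmd, wps: (x,y,z mm, yaw deg of tool x, tool down) -> tool-frame shift (cm), turn about tool z (rad)"""
    x,y,z,p=cmd; c,s=np.cos(np.radians(p)),np.sin(np.radians(p))
    for X,Y,Z,Q in wps:
        dx,dy=X-x,Y-y; print([round(v/10,2) for v in(dx*c+dy*s,dx*s-dy*c,z-Z)],round(-np.radians(Q-p),3))
E
python3 - <<'E'
from h import *
S=cv2.imread("pics/top0.png"); h=cv2.cvtColor(S,cv2.COLOR_BGR2HSV); m=cv2.inRange(h,(4,130,120),(18,255,255))
v,u=np.nonzero(m)
def pts(a,b,lo,hi):
    k=(u>=a)&(u<=b)&(v>=lo)&(v<=hi); return ray("top",np.c_[u,v][k],.085)[:,:2]*1000
L=[]
for q in((208,229,178,188),(240,253,160,182),(264,289,152,160)):
    P=pts(*q); f=cv2.fitLine(P.astype(np.float32),cv2.DIST_HUBER,0,.01,.01).ravel()
    d=f[:2]*(-1 if f[1]>0 else 1); L.append((f[2:],d)); print(len(P),d,np.degrees(np.arctan2(d[1],d[0])),f[2:])
def X(a,b): t=np.linalg.solve(np.c_[a[1],-b[1]],b[0]-a[0]); return a[0]+t[0]*a[1]
print("corners",X(L[0],L[1]),X(L[1],L[2]))
# tab: two-view triangulation at blob centroids
P1=[K@np.c_[R,t] for K,R,t in(cam("top"),cam("scene"))]
X4=cv2.triangulatePoints(P1[0],P1[1],np.array([[202.1],[180.1]]),np.array([[218.1],[218.9]])); print("tab",(X4[:3]/X4[3]).ravel()*1000)
X4=cv2.triangulatePoints(P1[0],P1[1],np.array([[296.1],[156.5]]),np.array([[263.2],[171.8]])); print("sleeve",(X4[:3]/X4[3]).ravel()*1000)
# dark feet, top view
g=cv2.inRange(h,(0,0,40),(180,60,125))
n,l,st,ce=cv2.connectedComponentsWithStats(g)
for i in range(1,n):
    if st[i,4]>80 and 150<ce[i][0]<330 and 130<ce[i][1]<200: print(st[i],ray("top",ce[i],.003)[0].round(4))
p=(191,-595,244,17.74)
rows(p,[(330,-250,244,8),(400,38,220,-7),(528,38,170,-7)])
E
```

```text
71 [-0.11924253 -0.99286515] -96.84839 [523.07385     5.0698643]
67 [ 0.79572463 -0.6056586 ] -37.27625 [552.06195  -59.533756]
81 [ 0.00617901 -0.9999809 ] -89.64596 [ 586.89996 -130.21822]
corners [518.39276  -33.906776] [586.62573 -85.84168]
tab [527.89036689  40.14370229 115.85010587]
sleeve [ 588.25450707 -175.39877912   86.22832115]
[182 137  23  24 191] [0.6266 0.0821 0.003 ]
[297 152  20  20 255] [ 0.5863 -0.2119  0.003 ]
[178 173  20  20 251] [0.5322 0.0906 0.003 ]
[np.float64(23.75), np.float64(-28.62), 0.0] 0.17
[np.float64(39.19), np.float64(-53.92), 2.4] 0.432
[np.float64(51.38), np.float64(-50.02), 7.4] 0.432
```

Request:
jog_arm(moves=[{"fingers": -1, "xyz": [23.75, -28.62, 0], "angular": [0, 0, 0.17]}, {"fingers": -1, "xyz": [23.75, -28.62, 0], "angular": [0, 0, 0.17]}, {"fingers": -1, "xyz": [23.75, -28.62, 0], "angular": [0, 0, 0.17]}, {"fingers": -1, "xyz": [23.75, -28.62, 0], "angular": [0, 0, 0.17]}, {"fingers": -1, "xyz": [23.75, -28.62, 0], "angular": [0, 0, 0.17]}, {"fingers": -1, "xyz": [23.75, -28.62, 0], "angular": [0, 0, 0.17]}, {"fingers": -1, "xyz": [23.75, -28.62, 0], "angular": [0, 0, 0.17]}, {"fingers": -1, "xyz": [39.19, -53.92, 2.4], "angular": [0, 0, 0.432]}, {"fingers": -1, "xyz": [39.19, -53.92, 2.4], "angular": [0, 0, 0.432]}, {"fingers": -1, "xyz": [39.19, -53.92, 2.4], "angular": [0, 0, 0.432]}, {"fingers": -1, "xyz": [39.19, -53.92, 2.4], "angular": [0, 0, 0.432]}, {"fingers": -1, "xyz": [39.19, -53.92, 2.4], "angular": [0, 0, 0.432]}])

```text
clock: 1.6
position: [0.3998, 0.0389, 0.2196]
ee_rot: [3.135, -0.194, 0.001]
force: [1.0, -0.6, -0.7]
width: 0.995
```

```bash
python3 -c "
from h import *
rows((400,38,220,-7),[(527.3,39.5,190,-7),(527.3,39.5,118.5,-7)])"
```

```text
[np.float64(12.62), np.float64(-1.7), 3.0] -0.0
[np.float64(12.62), np.float64(-1.7), 10.15] -0.0
```

Request:
jog_arm(moves=[{"fingers": 0, "xyz": [12.62, -1.7, 3.0], "angular": [0, 0, 0]}, {"fingers": 0, "xyz": [12.62, -1.7, 3.0], "angular": [0, 0, 0]}, {"fingers": 0, "xyz": [12.62, -1.7, 3.0], "angular": [0, 0, 0]}, {"fingers": 0, "xyz": [12.62, -1.7, 5.0], "angular": [0, 0, 0]}, {"fingers": 0, "xyz": [12.62, -1.7, 7.0], "angular": [0, 0, 0]}, {"fingers": 0, "xyz": [12.62, -1.7, 9.0], "angular": [0, 0, 0]}, {"fingers": 0, "xyz": [12.62, -1.7, 10.15], "angular": [0, 0, 0]}, {"fingers": 0, "xyz": [12.62, -1.7, 10.15], "angular": [0, 0, 0]}, {"fingers": 0, "xyz": [12.62, -1.7, 10.15], "angular": [0, 0, 0]}], grip_force=25)

```text
clock: 2.72
position: [0.5271, 0.0391, 0.1189]
ee_rot: [-3.136, 0.192, -0.001]
force: [0.6, 0.8, -0.2]
width: 0.501
```

```bash
cat > snap.py <<'E'
import sys; from h import *; from cell import arm
a,b=[imaging.get_image(n)[:,:,::-1].copy() for n in("scene","top")]
cv2.imwrite(f"pics/s_{sys.argv[1]}.png",a); cv2.imwrite(f"pics/t_{sys.argv[1]}.png",b)
c=[cv2.resize(a[140:260,180:300],(400,400),interpolation=cv2.INTER_CUBIC),cv2.resize(b[110:230,190:310],(400,400),interpolation=cv2.INTER_CUBIC)]
cv2.imwrite(f"pics/c_{sys.argv[1]}.png",np.hstack(c))
o=arm.observe(); print(o['clock'],o['position'].round(4),o['force'].round(2),o['ft_torque'].round(3),o['width'])
E
python3 snap.py 1
```

```text
2.825 [0.5272 0.0393 0.119 ] [-0.05 -0.8   0.54] [ 0.082  0.009 -0.016] 0.500481366797337
```

View pics/c_1.png

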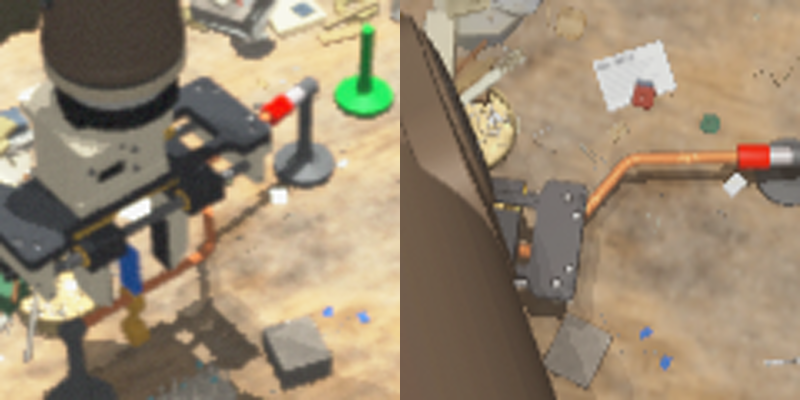

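The picture shows the blue tab at (130,268) between the two fingers, with the ring and bob below the tips. Now I'll close.

Request:
jog_arm(moves=[{"fingers": 0.5, "xyz": [0, 0, 0], "angular": [0, 0, 0]}, {"fingers": 0.7, "xyz": [0, 0, 0], "angular": [0, 0, 0]}, {"fingers": 1, "xyz": [0, 0, 0], "angular": [0, 0, 0]}, {"fingers": 1, "xyz": [0, 0, 0], "angular": [0, 0, 0]}, {"fingers": 1, "xyz": [0, 0, 0], "angular": [0, 0, 0]}, {"fingers": 1, "xyz": [0, 0, 0], "angular": [0, 0, 0]}], grip_force=25)

```text
clock: 3.58
position: [0.5268, 0.0392, 0.1182]
ee_rot: [-3.136, 0.192, -0.0]
force: [-0.3, -0.0, 0.1]
width: 0.086
```

```bash
cat > o.py <<'E'
from cell import arm; import numpy as np
for i in range(1):
    o=arm.observe(); print(round(o['clock'],2),(o['position']*1000).round(1),o['force'].round(2),o['ft_torque'].round(3),round(o['width'],3))
E
python3 o.py
```

```text
3.58 [526.8  39.2 118.2] [-0.31 -0.04  0.14] [0.073 0.022 0.052] 0.086
```

```bash
cat > path.py <<'E'
import sys; from h import *
C=np.array([[527.3,39.5],[518.4,-33.9],[586.6,-85.8],[587.0,-160.]])
def build(C,r=20):
    pts=[C[0]]
    for i in(1,2):
        a=C[i-1]-C[i];b=C[i+1]-C[i];a/=np.linalg.norm(a);b/=np.linalg.norm(b)
        th=np.pi-np.arccos(a@b);T=r*np.tan(th/2);c=C[i]+(a+b)/np.linalg.norm(a+b)*r/np.cos(th/2)
        n0=C[i]+a*T-c; sg=1 if i==1 else -1
        for k in np.linspace(0,th,20):
            q=sg*k; pts.append(c+np.array([[np.cos(q),-np.sin(q)],[np.sin(q),np.cos(q)]])@n0)
        
    pts.append(C[3]); return np.array(pts)
P=build(C); S=np.r_[0,np.cumsum(np.linalg.norm(np.diff(P,axis=0),axis=1))]
def at(s,off=(0,0),z=121.):
    f=lambda s:np.array([np.interp(s,S,P[:,0]),np.interp(s,S,P[:,1])])
    d=f(s+1.5)-f(s-1.5); x,y=f(s)+off; return (x,y,z,np.degrees(np.arctan2(d[1],d[0]))+90)
if __name__=="__main__": print(S[[1,20,21,40,41]].round(1))
E
python3 - <<'E'
from path import *
print(S[[1,20,21,40,41]].round(1))
print(at(5),at(50))
rows((527.3,39.5,118.5,-7.0),[at(1)]+[at(s) for s in(5,10,15,20,25,30,35,40,45,50)])
E
```

```text
[ 62.5  83.3 147.7 166.  230.3]
(np.float64(526.6981412071322), np.float64(34.53635557342715), 121.0, np.float64(-6.913558300549084)) (np.float64(521.2814120713217), np.float64(-10.136444265728471), 121.0, np.float64(-6.913558300549084))
[np.float64(0.0), np.float64(0.1), -0.25] -0.002
[np.float64(0.0), np.float64(0.5), -0.25] -0.002
[np.float64(0.0), np.float64(1.0), -0.25] -0.002
[np.float64(0.0), np.float64(1.5), -0.25] -0.002
[np.float64(0.0), np.float64(2.0), -0.25] -0.002
[np.float64(0.0), np.float64(2.5), -0.25] -0.002
[np.float64(0.0), np.float64(3.0), -0.25] -0.002
[np.float64(0.01), np.float64(3.5), -0.25] -0.002
[np.float64(0.01), np.float64(4.0), -0.25] -0.002
[np.float64(0.01), np.float64(4.5), -0.25] -0.002
[np.float64(0.01), np.float64(5.0), -0.25] -0.002
```

Request:
jog_arm(moves=[{"fingers": 1, "xyz": [0, 0, -0.25], "angular": [0, 0, 0]}, {"fingers": 1, "xyz": [0, 0, -0.25], "angular": [0, 0, 0]}, {"fingers": 1, "xyz": [0, 0.5, -0.25], "angular": [0, 0, 0]}, {"fingers": 1, "xyz": [0, 1, -0.25], "angular": [0, 0, 0]}, {"fingers": 1, "xyz": [0, 1.5, -0.25], "angular": [0, 0, 0]}, {"fingers": 1, "xyz": [0, 2, -0.25], "angular": [0, 0, 0]}, {"fingers": 1, "xyz": [0, 2.5, -0.25], "angular": [0, 0, 0]}, {"fingers": 1, "xyz": [0, 3, -0.25], "angular": [0, 0, 0]}, {"fingers": 1, "xyz": [0, 3.5, -0.25], "angular": [0, 0, 0]}, {"fingers": 1, "xyz": [0, 4, -0.25], "angular": [0, 0, 0]}])

```text
clock: 4.82
position: [0.5218, -0.0008, 0.1207]
ee_rot: [3.136, -0.192, -0.0]
force: [0.5, 0.7, -1.4]
width: 0.085
```

```bash
python3 snap.py 2; python3 - <<'E'
from path import *
rows(at(40),[at(s) for s in(45,50,55,60,65,70)])
E
```

```text
4.925 [ 0.5218 -0.0013  0.1207] [ 0.28 -0.11 -1.62] [0.031 0.001 0.002] 0.08514132973835614
[np.float64(0.0), np.float64(0.5), 0.0] -0.0
[np.float64(0.0), np.float64(1.0), 0.0] -0.0
[np.float64(0.0), np.float64(1.5), 0.0] -0.0
[np.float64(0.0), np.float64(2.0), 0.0] -0.0
[np.float64(0.02), np.float64(2.5), 0.0] -0.128
[np.float64(0.14), np.float64(2.98), 0.0] -0.376
```

View pics/c_2.png

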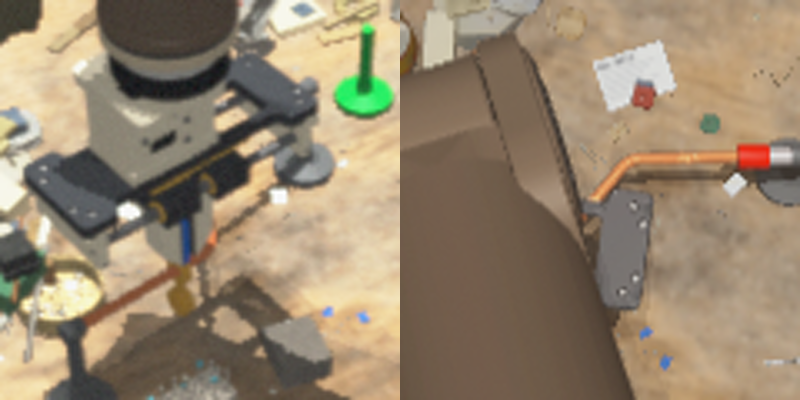

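The gauge hangs in the jaws at (182,270) in the scene half, just before the first bend, and the force is small. I'll go on slowly into the bend.

Request:
jog_arm(moves=[{"fingers": 1, "xyz": [0, 0.5, 0], "angular": [0, 0, 0]}, {"fingers": 1, "xyz": [0, 1, 0], "angular": [0, 0, 0]}, {"fingers": 1, "xyz": [0, 1.5, 0], "angular": [0, 0, 0]}, {"fingers": 1, "xyz": [0, 2.0, 0], "angular": [0, 0, -0.03]}, {"fingers": 1, "xyz": [0.02, 2.5, 0], "angular": [0, 0, -0.128]}, {"fingers": 1, "xyz": [0.14, 2.98, 0], "angular": [0, 0, -0.376]}, {"fingers": 1, "xyz": [0.14, 2.98, 0], "angular": [0, 0, -0.376]}])

```text
clock: 5.8
position: [0.5201, -0.0307, 0.1209]
ee_rot: [-3.115, -0.405, -0.002]
force: [-0.1, 0.6, -0.2]
width: 0.084
```

```bash
python3 o.py; python3 - <<'E'
from path import *
print(at(70),at(80))
rows(at(70),[at(s) for s in(72,74,76,78,80,83,86)])
E
```

```text
5.8 [520.1 -30.7 120.9] [-0.13  0.56 -0.17] [ 0.023 -0.12   0.022] 0.084
(np.float64(520.2880940547775), np.float64(-29.98447377579862), 121.0, np.float64(14.611405250931398)) (np.float64(525.079617513596), np.float64(-38.64364689286306), 121.0, np.float64(43.301114278746695))
[np.float64(0.01), np.float64(0.2), 0.0] -0.099
[np.float64(0.04), np.float64(0.4), 0.0] -0.2
[np.float64(0.09), np.float64(0.59), 0.0] -0.303
[np.float64(0.16), np.float64(0.78), 0.0] -0.402
[np.float64(0.25), np.float64(0.96), 0.0] -0.501
[np.float64(0.41), np.float64(1.21), 0.0] -0.636
[np.float64(0.59), np.float64(1.45), 0.0] -0.665
```

Request:
jog_arm(moves=[{"fingers": 1, "xyz": [0.01, 0.2, 0], "angular": [0, 0, -0.099]}, {"fingers": 1, "xyz": [0.04, 0.4, 0], "angular": [0, 0, -0.2]}, {"fingers": 1, "xyz": [0.09, 0.59, 0], "angular": [0, 0, -0.303]}, {"fingers": 1, "xyz": [0.16, 0.78, 0], "angular": [0, 0, -0.402]}, {"fingers": 1, "xyz": [0.16, 0.78, 0], "angular": [0, 0, -0.402]}])

```text
clock: 6.42
position: [0.5234, -0.0374, 0.1208]
ee_rot: [-2.974, -1.012, -0.001]
force: [1.5, 1.1, -1.7]
width: 0.084
```

```bash
python3 o.py; python3 - <<'E'
from path import *
rows(at(78),[at(s) for s in(80,82,84,86,90,95)])
E
```

```text
6.42 [523.4 -37.4 120.8] [ 1.5   1.08 -1.66] [ 0.186 -0.296 -0.037] 0.084
[np.float64(0.01), np.float64(0.2), 0.0] -0.099
[np.float64(0.04), np.float64(0.4), 0.0] -0.196
[np.float64(0.09), np.float64(0.59), 0.0] -0.256
[np.float64(0.14), np.float64(0.78), 0.0] -0.264
[np.float64(0.24), np.float64(1.17), 0.0] -0.264
[np.float64(0.37), np.float64(1.65), 0.0] -0.264
```

Wire contact shows, about 1.9 N pushing towards the left normal. I'll shift 2 mm that way and re-read.

```bash
python3 - <<'E'
from path import *
o=(1.6,1.2)
rows(at(78),[at(78,o),at(79,o),at(81,o),at(83,o),at(86,o)])
E
```

```text
[np.float64(0.2), np.float64(0.0), 0.0] -0.0
[np.float64(0.2), np.float64(0.1), 0.0] -0.05
[np.float64(0.22), np.float64(0.3), 0.0] -0.149
[np.float64(0.26), np.float64(0.5), 0.0] -0.235
[np.float64(0.34), np.float64(0.79), 0.0] -0.264
```

Request:
jog_arm(moves=[{"fingers": 1, "xyz": [0.2, 0, 0], "angular": [0, 0, 0]}, {"fingers": 1, "xyz": [0.2, 0, 0], "angular": [0, 0, 0]}, {"fingers": 1, "xyz": [0.2, 0, 0], "angular": [0, 0, 0]}])

```text
clock: 6.8
position: [0.5246, -0.0362, 0.1207]
ee_rot: [2.974, 1.011, -0.0]
force: [-0.0, 0.3, -0.8]
width: 0.086
```

```bash
python3 o.py
```

```text
6.8 [524.6 -36.2 120.7] [-0.05  0.25 -0.75] [-0.034 -0.015  0.042] 0.086
```

Request:
jog_arm(moves=[{"fingers": 1, "xyz": [0, 0.1, 0], "angular": [0, 0, -0.05]}, {"fingers": 1, "xyz": [0.02, 0.3, 0], "angular": [0, 0, -0.149]}, {"fingers": 1, "xyz": [0.06, 0.5, 0], "angular": [0, 0, -0.235]}, {"fingers": 1, "xyz": [0.06, 0.5, 0], "angular": [0, 0, -0.235]}])

```text
clock: 7.3
position: [0.5282, -0.04, 0.1206]
ee_rot: [-2.836, -1.352, 0.0]
force: [-0.3, -0.1, -0.7]
width: 0.083
```

```bash
python3 o.py;  python3 - <<'E'
from path import *
o=(1.6,1.2)
rows(at(83,o),[at(s,o) for s in(85,88,91,95,100,105,110)])
E
```

```text
7.3 [528.2 -40.  120.6] [-0.28 -0.1  -0.74] [-0.042 -0.091  0.008] 0.083
[np.float64(0.01), np.float64(0.2), 0.0] -0.029
[np.float64(0.01), np.float64(0.5), 0.0] -0.029
[np.float64(0.02), np.float64(0.8), 0.0] -0.029
[np.float64(0.03), np.float64(1.2), 0.0] -0.029
[np.float64(0.05), np.float64(1.7), 0.0] -0.029
[np.float64(0.06), np.float64(2.2), 0.0] -0.029
[np.float64(0.08), np.float64(2.7), 0.0] -0.029
```

Request:
jog_arm(moves=[{"fingers": 1, "xyz": [0.01, 0.2, 0], "angular": [0, 0, -0.029]}, {"fingers": 1, "xyz": [0.01, 0.5, 0], "angular": [0, 0, -0.029]}, {"fingers": 1, "xyz": [0.02, 0.8, 0], "angular": [0, 0, -0.029]}, {"fingers": 1, "xyz": [0.03, 1.2, 0], "angular": [0, 0, -0.029]}, {"fingers": 1, "xyz": [0.03, 1.2, 0], "angular": [0, 0, -0.029]}])

```text
clock: 7.92
position: [0.5381, -0.0474, 0.1207]
ee_rot: [2.816, 1.393, 0.0]
force: [0.4, -0.8, -1.4]
width: 0.083
```

```bash
python3 o.py
```

```text
7.92 [538.1 -47.4 120.7] [ 0.37 -0.75 -1.44] [-0.032  0.004  0.002] 0.083
```

Request:
jog_arm(moves=[{"fingers": 1, "xyz": [0.02, 0.5, 0], "angular": [0, 0, 0]}, {"fingers": 1, "xyz": [0.04, 1.0, 0], "angular": [0, 0, 0]}, {"fingers": 1, "xyz": [0.05, 1.5, 0], "angular": [0, 0, 0]}, {"fingers": 1, "xyz": [0.05, 1.5, 0], "angular": [0, 0, 0]}])

```text
clock: 8.43
position: [0.5504, -0.0561, 0.1207]
ee_rot: [2.816, 1.393, 0.0]
force: [0.5, -0.6, -1.5]
width: 0.088
```

```bash
python3 o.py; python3 snap.py 3
```

```text
8.43 [550.4 -56.1 120.7] [ 0.49 -0.63 -1.47] [-0.04 -0.03  0.02] 0.088
8.525 [ 0.5499 -0.0557  0.1207] [0.13 0.16 0.13] [ 0.03  -0.034 -0.007] 0.08639325369938272
```

View pics/c_3.png

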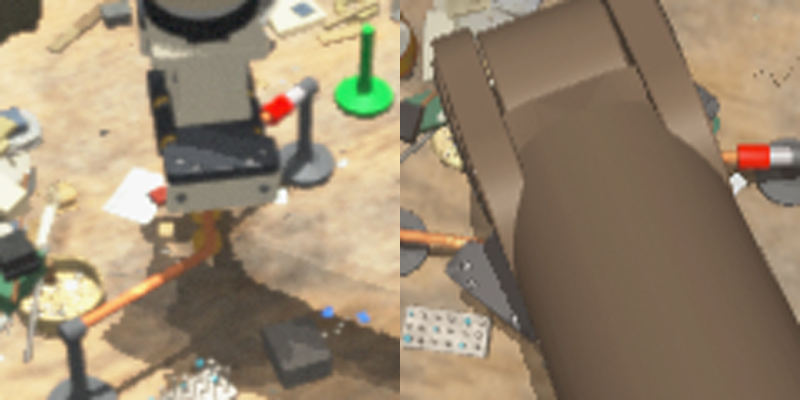

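Past the first bend the ring and bob sit at (205,240) and contact is nil. Next is run 2 towards bend 2, which starts at about s=148.

```bash
python3 - <<'E'
from path import *
o=(.8,1.8)
rows(at(110,(1.6,1.2)),[at(s,o) for s in(116,121,126,131,136,140,144)])
rows(at(144,o),[at(s,o) for s in(147,150,152,154,156)])
E
```

```text
[np.float64(-0.0), np.float64(0.5), 0.0] -0.0
[np.float64(-0.0), np.float64(1.0), 0.0] -0.0
[np.float64(-0.0), np.float64(1.5), 0.0] -0.0
[np.float64(-0.0), np.float64(2.0), 0.0] -0.0
[np.float64(-0.0), np.float64(2.5), 0.0] -0.0
[np.float64(-0.0), np.float64(2.9), 0.0] -0.0
[np.float64(-0.0), np.float64(3.3), 0.0] -0.0
[np.float64(0.0), np.float64(0.3), 0.0] 0.007
[np.float64(-0.01), np.float64(0.6), 0.0] 0.115
[np.float64(-0.05), np.float64(0.8), 0.0] 0.216
[np.float64(-0.1), np.float64(0.99), 0.0] 0.317
[np.float64(-0.17), np.float64(1.18), 0.0] 0.417
```

Request:
jog_arm(moves=[{"fingers": 1, "xyz": [0, 0.5, 0], "angular": [0, 0, 0]}, {"fingers": 1, "xyz": [0, 1.0, 0], "angular": [0, 0, 0]}, {"fingers": 1, "xyz": [0, 1.5, 0], "angular": [0, 0, 0]}, {"fingers": 1, "xyz": [0, 2.0, 0], "angular": [0, 0, 0]}, {"fingers": 1, "xyz": [0, 2.5, 0], "angular": [0, 0, 0]}, {"fingers": 1, "xyz": [0, 2.5, 0], "angular": [0, 0, 0]}])

```text
clock: 9.28
position: [0.5702, -0.0713, 0.1207]
ee_rot: [2.816, 1.394, 0.0]
force: [0.3, -0.0, -0.9]
width: 0.085
```

```bash
python3 o.py
```

```text
9.28 [570.2 -71.3 120.7] [ 0.29 -0.01 -0.93] [-0.019 -0.072 -0.022] 0.085
```

Request:
jog_arm(moves=[{"fingers": 1, "xyz": [0, 0.4, 0], "angular": [0, 0, 0]}, {"fingers": 1, "xyz": [0, 0.8, 0], "angular": [0, 0, 0]}, {"fingers": 1, "xyz": [0, 1.1, 0], "angular": [0, 0, 0.007]}, {"fingers": 1, "xyz": [-0.01, 1.4, 0], "angular": [0, 0, 0.115]}, {"fingers": 1, "xyz": [-0.01, 1.4, 0], "angular": [0, 0, 0.115]}])

```text
clock: 9.9
position: [0.5812, -0.0797, 0.1208]
ee_rot: [2.89, 1.23, 0.0]
force: [-0.3, 0.0, -1.1]
width: 0.085
```

```bash
python3 o.py; python3 - <<'E'
from path import *
o=(.8,1.8)
rows(at(150,o),[at(s,o) for s in(152,154,156,158)])
E
```

```text
9.9 [581.2 -79.7 120.8] [-0.32  0.01 -1.06] [-0.063 -0.083 -0.02 ] 0.085
[np.float64(-0.01), np.float64(0.2), 0.0] 0.101
[np.float64(-0.04), np.float64(0.4), 0.0] 0.202
[np.float64(-0.09), np.float64(0.59), 0.0] 0.301
[np.float64(-0.16), np.float64(0.78), 0.0] 0.401
```

Request:
jog_arm(moves=[{"fingers": 1, "xyz": [-0.01, 0.2, 0], "angular": [0, 0, 0.101]}, {"fingers": 1, "xyz": [-0.04, 0.4, 0], "angular": [0, 0, 0.202]}, {"fingers": 1, "xyz": [-0.09, 0.59, 0], "angular": [0, 0, 0.301]}, {"fingers": 1, "xyz": [-0.09, 0.59, 0], "angular": [0, 0, 0.301]}])

```text
clock: 10.4
position: [0.5846, -0.0842, 0.1208]
ee_rot: [3.041, 0.787, -0.0]
force: [0.1, 0.6, -0.8]
width: 0.088
```

```bash
python3 o.py; python3 - <<'E'
from path import *
o=(.8,1.8)
rows(at(156,o),[at(s,o) for s in(158,160,162,164,167,170,175)])
E
```

```text
10.4 [584.6 -84.2 120.8] [ 0.08  0.56 -0.79] [-0.045 -0.023 -0.021] 0.088
[np.float64(-0.01), np.float64(0.2), 0.0] 0.1
[np.float64(-0.04), np.float64(0.4), 0.0] 0.2
[np.float64(-0.09), np.float64(0.59), 0.0] 0.3
[np.float64(-0.16), np.float64(0.78), 0.0] 0.399
[np.float64(-0.29), np.float64(1.05), 0.0] 0.495
[np.float64(-0.43), np.float64(1.31), 0.0] 0.498
[np.float64(-0.67), np.float64(1.75), 0.0] 0.498
```

Request:
jog_arm(moves=[{"fingers": 1, "xyz": [-0.01, 0.2, 0], "angular": [0, 0, 0.1]}, {"fingers": 1, "xyz": [-0.04, 0.4, 0], "angular": [0, 0, 0.2]}, {"fingers": 1, "xyz": [-0.09, 0.59, 0], "angular": [0, 0, 0.3]}, {"fingers": 1, "xyz": [-0.16, 0.78, 0], "angular": [0, 0, 0.4]}, {"fingers": 1, "xyz": [-0.16, 0.78, 0], "angular": [0, 0, 0.4]}])

```text
clock: 11.02
position: [0.5869, -0.0918, 0.1207]
ee_rot: [3.137, 0.169, -0.0]
force: [0.2, 0.2, -0.3]
width: 0.086
```

```bash
python3 o.py; python3 - <<'E'
from path import *
o=(.8,1.8);print(at(164,o))
rows(at(164,o),[at(s,o) for s in(167,170,175)])
E
```

```text
11.03 [586.9 -91.8 120.7] [ 0.23  0.2  -0.32] [-0.007  0.017  0.019] 0.086
(np.float64(587.3433678205079), np.float64(-91.87011051968979), 121.0, np.float64(5.9734101132814175))
[np.float64(-0.02), np.float64(0.3), 0.0] 0.095
[np.float64(-0.05), np.float64(0.6), 0.0] 0.099
[np.float64(-0.1), np.float64(1.1), 0.0] 0.099
```

Request:
jog_arm(moves=[{"fingers": 1, "xyz": [-0.02, 0.3, 0], "angular": [0, 0, 0.095]}, {"fingers": 1, "xyz": [-0.05, 0.6, 0], "angular": [0, 0, 0.099]}, {"fingers": 1, "xyz": [-0.1, 1.1, 0], "angular": [0, 0, 0.099]}, {"fingers": 1, "xyz": [-0.1, 1.1, 0], "angular": [0, 0, 0.099]}])

```text
clock: 11.52
position: [0.587, -0.1036, 0.1206]
ee_rot: [3.141, 0.009, -0.0]
force: [0.4, -0.4, -1.7]
width: 0.083
```

```bash
python3 o.py; python3 snap.py 4; python3 - <<'E'
from path import *
o=(.8,1.8);print(at(175,o),at(205,o))
rows(at(175,o),[at(s,o) for s in(180,205,230)])
E
```

```text
11.53 [ 587.  -103.6  120.6] [ 0.42 -0.39 -1.74] [ 0.074  0.016 -0.002] 0.083
11.625 [ 0.5871 -0.103   0.1207] [-0.05 -0.18 -0.63] [-0.04   0.026 -0.005] 0.08711016855759121
(np.float64(587.5017048100955), np.float64(-102.86624227271636), 121.0, np.float64(0.30886913475094957)) (np.float64(587.6634275275773), np.float64(-132.86580636559358), 121.0, np.float64(0.30886913475094957))
[np.float64(0.0), np.float64(0.5), 0.0] -0.0
[np.float64(0.0), np.float64(3.0), 0.0] -0.0
[np.float64(0.0), np.float64(5.5), 0.0] -0.0
```

Request:
jog_arm(moves=[{"fingers": 1, "xyz": [0, 0.5, 0], "angular": [0, 0, 0]}, {"fingers": 1, "xyz": [0, 1.0, 0], "angular": [0, 0, 0]}, {"fingers": 1, "xyz": [0, 1.5, 0], "angular": [0, 0, 0]}, {"fingers": 1, "xyz": [0, 2, 0], "angular": [0, 0, 0]}, {"fingers": 1, "xyz": [0, 2.5, 0], "angular": [0, 0, 0]}, {"fingers": 1, "xyz": [0, 3, 0], "angular": [0, 0, 0]}, {"fingers": 1, "xyz": [0, 3.5, 0], "angular": [0, 0, 0]}, {"fingers": 1, "xyz": [0, 4, 0], "angular": [0, 0, 0]}, {"fingers": 1, "xyz": [0, 4.5, 0], "angular": [0, 0, 0]}, {"fingers": 1, "xyz": [0, 4.5, 0], "angular": [0, 0, 0]}])

```text
clock: 12.88
position: [0.5873, -0.1485, 0.1207]
ee_rot: [3.141, 0.006, -0.0]
force: [0.9, -0.1, -0.7]
width: 0.083
```

```bash
python3 o.py
```

```text
12.88 [ 587.3 -148.5  120.7] [ 0.91 -0.08 -0.67] [-0.012 -0.038  0.008] 0.083
```

Request:
jog_arm(moves=[{"fingers": 1, "xyz": [0, 0.4, 0], "angular": [0, 0, 0]}, {"fingers": 1, "xyz": [0, 0.8, 0], "angular": [0, 0, 0]}, {"fingers": 1, "xyz": [0, 1.1, 0], "angular": [0, 0, 0]}, {"fingers": 1, "xyz": [0, 1.4, 0], "angular": [0, 0, 0]}, {"fingers": 1, "xyz": [0, 1.6, 0], "angular": [0, 0, 0]}, {"fingers": 1, "xyz": [0, 1.8, 0], "angular": [0, 0, 0]}, {"fingers": 1, "xyz": [0, 1.8, 0], "angular": [0, 0, 0]}])

```text
clock: 13.75
position: [0.5875, -0.1657, 0.1207]
ee_rot: [-3.141, -0.008, -0.0]
force: [0.2, 4.0, -0.3]
width: 0.086
```

```bash
python3 o.py;python3 snap.py 5
```

```text
13.75 [ 587.5 -165.7  120.7] [ 0.24  3.99 -0.34] [ 0.834 -0.166  0.079] 0.086
13.85 [ 0.5875 -0.1657  0.1207] [ 0.95  3.22 -1.21] [ 0.859 -0.183  0.017] 0.08336493684242718
```

View pics/c_5.png

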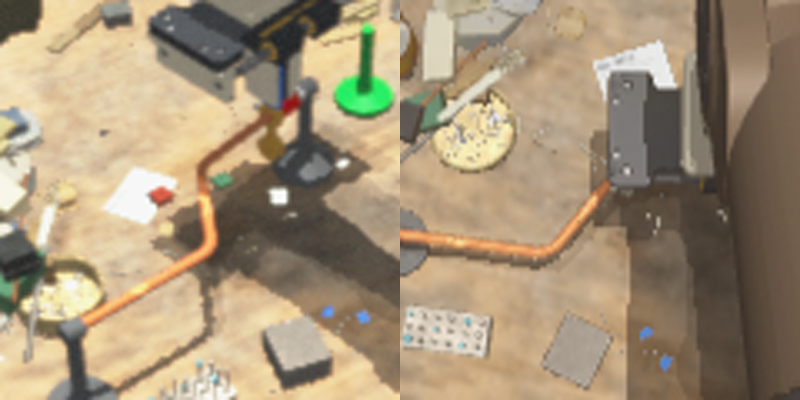

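```bash
cat > red.py <<'E'
import sys; from h import *
e=proj("scene",[[.587,-.166,.085],[.587,-.212,.085]]); d=(e[1]-e[0]); L=np.linalg.norm(d); d/=L; print("px/mm",(L/46).round(3))
for f in sys.argv[1:]:
    h=cv2.cvtColor(cv2.imread(f),cv2.COLOR_BGR2HSV).astype(int)
    m=((h[...,0]<6)|(h[...,0]>174))&(h[...,1]>150)&(h[...,2]>70); m[:160]=0;m[185:]=0;m[:,:250]=0;m[:,280:]=0
    v,u=np.nonzero(m); s=(np.c_[u,v]-e[0])@d/L*46; print(f,len(s),np.percentile(s,[0,5,50,95,100]).round(1))
E
python3 red.py pics/scene0.png pics/s_4.png pics/s_5.png
python3 - <<'E'
import cv2,numpy as np
o=[cv2.resize(cv2.imread(f"pics/{n}.png")[155:195,245:285],(400,400),interpolation=cv2.INTER_CUBIC) for n in("scene0","s_5")]
cv2.imwrite("pics/c_5b.png",np.hstack(o))
E
```

```text
px/mm 0.313
pics/scene0.png 45 [-3.8 -1.6  8.8 19.4 21.1]
pics/s_4.png 42 [-3.8 -1.7  9.2 19.5 21.1]
pics/s_5.png 18 [12.2 13.7 20.7 27.5 28.2]
```

View pics/c_5b.png

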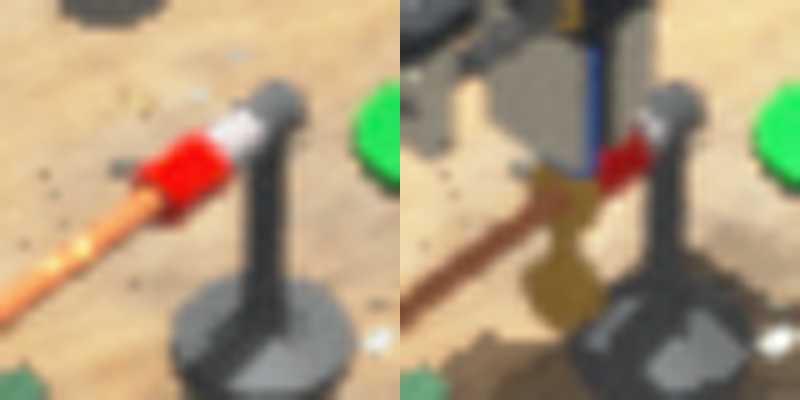

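The crop shows the sleeve moved in roughly 8 mm, with about half the silver left and a push of about 4 N. I'll press 3.5 mm further in small steps and hold.

Request:
jog_arm(moves=[{"fingers": 1, "xyz": [0, 0.12, 0], "angular": [0, 0, 0]}, {"fingers": 1, "xyz": [0, 0.24, 0], "angular": [0, 0, 0]}, {"fingers": 1, "xyz": [0, 0.35, 0], "angular": [0, 0, 0]}, {"fingers": 1, "xyz": [0, 0.35, 0], "angular": [0, 0, 0]}, {"fingers": 1, "xyz": [0, 0.35, 0], "angular": [0, 0, 0]}, {"fingers": 1, "xyz": [0, 0.35, 0], "angular": [0, 0, 0]}, {"fingers": 1, "xyz": [0, 0.35, 0], "angular": [0, 0, 0]}, {"fingers": 1, "xyz": [0, 0.35, 0], "angular": [0, 0, 0]}])

```text
clock: 14.85
position: [0.5876, -0.1693, 0.1208]
ee_rot: [-3.142, -0.008, -0.001]
force: [2.6, 5.0, -2.3]
width: 0.085
```

```bash
python3 o.py;python3 snap.py 6; python3 red.py pics/s_6.png
```

```text
14.85 [ 587.6 -169.3  120.8] [ 2.63  4.98 -2.29] [ 1.204 -0.435  0.062] 0.085
14.95 [ 0.5876 -0.1693  0.1208] [ 1.61  4.79 -2.14] [ 1.155 -0.531  0.094] 0.08643587104026083
px/mm 0.313
pics/s_6.png 19 [16.6 18.3 24.7 31.9 32.6]
```

Sleeve about 12 mm in by the image, at about 5.5 N. I'll ease the sideways rub (+x 1 mm) and hold on, then back off slowly.

Request:
jog_arm(moves=[{"fingers": 1, "xyz": [0.05, 0, 0], "angular": [0, 0, 0]}, {"fingers": 1, "xyz": [0.1, 0, 0], "angular": [0, 0, 0]}, {"fingers": 1, "xyz": [0.1, 0, 0], "angular": [0, 0, 0]}, {"fingers": 1, "xyz": [0.1, 0, 0], "angular": [0, 0, 0]}, {"fingers": 1, "xyz": [0.1, 0, 0], "angular": [0, 0, 0]}, {"fingers": 1, "xyz": [0.1, 0, 0], "angular": [0, 0, 0]}, {"fingers": 1, "xyz": [0.1, 0, 0], "angular": [0, 0, 0]}, {"fingers": 1, "xyz": [0.1, 0, 0], "angular": [0, 0, 0]}, {"fingers": 1, "xyz": [0.1, 0, 0], "angular": [0, 0, 0]}])

```text
clock: 16.08
position: [0.5879, -0.1695, 0.1207]
ee_rot: [3.141, 0.007, -0.002]
force: [-2.6, 5.1, 1.3]
width: 0.086
```

```bash
python3 o.py
```

```text
16.07 [ 587.9 -169.5  120.7] [-2.61  5.06  1.35] [ 1.155  0.506 -0.011] 0.086
```

Request:
jog_arm(moves=[{"fingers": 1, "xyz": [0, -0.2, 0], "angular": [0, 0, 0]}, {"fingers": 1, "xyz": [0, -0.4, 0], "angular": [0, 0, 0]}, {"fingers": 1, "xyz": [0, -0.6, 0], "angular": [0, 0, 0]}, {"fingers": 1, "xyz": [0, -0.8, 0], "angular": [0, 0, 0]}, {"fingers": 1, "xyz": [0, -1.0, 0], "angular": [0, 0, 0]}, {"fingers": 1, "xyz": [0, -1.15, 0], "angular": [0, 0, 0]}, {"fingers": 1, "xyz": [0, -1.15, 0], "angular": [0, 0, 0]}, {"fingers": 1, "xyz": [0, -1.15, 0], "angular": [0, 0, 0]}])

```text
clock: 17.08
position: [0.5885, -0.158, 0.1208]
ee_rot: [3.141, 0.007, 0.0]
force: [-0.1, 0.2, 0.1]
width: 0.085
```

```bash
python3 o.py;python3 snap.py 7; python3 red.py pics/s_7.png
```

```text
17.07 [ 588.5 -158.   120.8] [-0.1   0.24  0.12] [ 0.079 -0.018  0.042] 0.085
17.175 [ 0.5884 -0.158   0.1208] [ 0.62  0.17 -1.25] [ 0.089 -0.004 -0.012] 0.08384955606921396
px/mm 0.313
pics/s_7.png 21 [ 3.3  4.3 12.2 20.3 21.1]
```

Request:
jog_arm(moves=[{"fingers": 1, "xyz": [-0.05, -0.08, 0], "angular": [0, 0, 0]}, {"fingers": 1, "xyz": [-0.05, -0.08, 0.12], "angular": [0, 0, 0]}, {"fingers": 1, "xyz": [-0.05, -0.08, 0.23], "angular": [0, 0, 0]}, {"fingers": 1, "xyz": [-0.05, -0.08, 0.23], "angular": [0, 0, 0]}, {"fingers": 1, "xyz": [-0.05, -0.08, 0.23], "angular": [0, 0, 0]}])

```text
clock: 17.8
position: [0.5878, -0.1571, 0.1184]
ee_rot: [3.142, 0.007, -0.0]
force: [1.1, -0.0, -0.7]
width: 0.087
```

```bash
python3 o.py
```

```text
17.8 [ 587.8 -157.1  118.4] [ 1.1  -0.02 -0.74] [0.038 0.051 0.023] 0.087
```

Forces are near zero, so I'll open gently and then rise straight up.

Request:
jog_arm(moves=[{"fingers": 0.7, "xyz": [0, 0, 0], "angular": [0, 0, 0]}, {"fingers": 0.5, "xyz": [0, 0, 0], "angular": [0, 0, 0]}, {"fingers": 0.3, "xyz": [0, 0, 0], "angular": [0, 0, 0]}, {"fingers": 0.3, "xyz": [0, 0, 0], "angular": [0, 0, 0]}, {"fingers": 0.3, "xyz": [0, 0, -1], "angular": [0, 0, 0]}, {"fingers": 0.3, "xyz": [0, 0, -2.5], "angular": [0, 0, 0]}, {"fingers": 0.3, "xyz": [0, 0, -5], "angular": [0, 0, 0]}, {"fingers": 0.3, "xyz": [0, 0, -9], "angular": [0, 0, 0]}, {"fingers": 0.3, "xyz": [-10, 0, -12], "angular": [0, 0, 0]}, {"fingers": 0.3, "xyz": [-20, 0, -12], "angular": [0, 0, 0]}, {"fingers": 0.3, "xyz": [-20, 0, -12], "angular": [0, 0, 0]}, {"fingers": 0.3, "xyz": [-20, 0, -12], "angular": [0, 0, 0]}])

```text
clock: 19.3
position: [0.3847, -0.1582, 0.2396]
ee_rot: [3.14, 0.005, -0.0]
force: [0.7, -0.4, 0.4]
width: 0.354
```

```bash
python3 o.py;python3 snap.py 8; python3 red.py pics/s_8.png; python3 - <<'E'
import cv2,numpy as np
a=cv2.imread("pics/s_8.png");b=cv2.imread("pics/t_8.png")
o=[cv2.resize(a[155:195,245:285],(400,400),interpolation=cv2.INTER_CUBIC),cv2.resize(b[125:205,240:320],(400,400),interpolation=cv2.INTER_CUBIC)]
cv2.imwrite("pics/c_8b.png",np.hstack(o))
E
```

```text
19.3 [ 384.7 -158.2  239.6] [ 0.69 -0.43  0.44] [ 0.061 -0.012  0.062] 0.354
19.4 [ 0.3872 -0.1584  0.2397] [ 0.66 -0.49  0.39] [ 0.011 -0.04   0.028] 0.3536331524294449
px/mm 0.313
pics/s_8.png 32 [ 2.5  3.9 11.9 19.8 21.1]
```

View pics/c_8b.png

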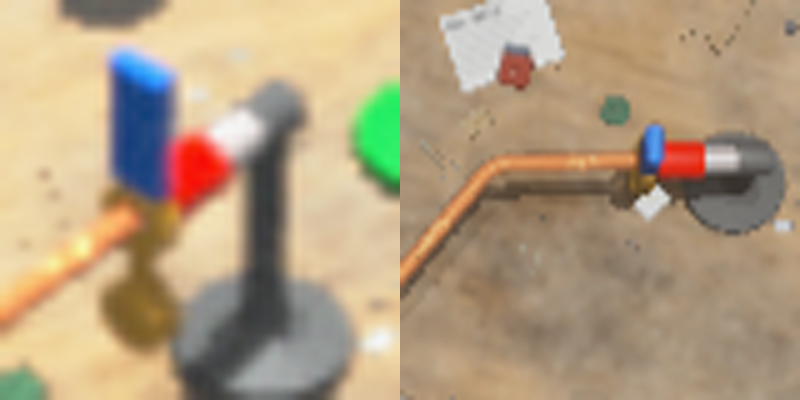

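The gauge hangs upright right at the sleeve (tab at (143,125) left, (652,147) right), and the sleeve is sprung out. Handing in.

```bash
python3 -c "
from cell import job
print(job.sign_off())"
```

```text
the job is handed in; nothing more can be done
None
```

The brass gauge went along the wire, round both bends, and pushed the red sleeve in. It now hangs upright on the wire at the sleeve, with the gripper clear. I handed the job in at about 19.4 s of the 72 s allowed.

- **Push:** the image put the sleeve about 12 mm in, of its 14 mm travel. I held it there for nearly 2 s.
- **Forces:** the highest reading I took was about 6 N, during the push, against the 18 N limit. Forces were read only between moves, so brief peaks within a move were not seen. In the first bend the ring rubbed the wire at about 2 N, which a 2 mm sideways shift removed.
- **Sleeve after letting go:** its back edge measured 19.8 mm, against 19.4 mm at the start. That is sprung out within what the image can resolve, though it does not rule out a few tenths of a millimetre still pressed.
- **Disagreement:** the gauge met the sleeve about 5 mm earlier than my first camera estimate, so I judged the push by force and image instead.
- **Bystanders:** none of my moves came near the tin, steel block or bur block. They looked undisturbed in the pictures I viewed, but I did not measure their positions again.

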